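Unload tested display units into the transport carrier in test order

ROBOT

A 7-joint arm with a two-finger parallel gripper is mounted at the origin on the work surface. World frame = base frame: x ahead of the robot, y to its left, z up, the work surface at z = 0. Lengths are in m, angles in rad, forces in N, time in s.
With the tool pointing down it reaches from about 0.425 to 0.875 m from the base axis. Payload 8.4 kg.
Tool frame: the origin (TCP) lies on the centre line of the jaws, within the pads' length; the fingertips stand tcp_to_tips ahead of it and the grasp point (between the pads) lies 6 mm ahead of it (tcp_to_tips is the distance from the TCP to the fingertips, in m); z points along the fingers, y is the direction in which the jaws open and shut (so a half turn about z gives the same grasp; the last joint's range is limited). The gripper opens to 87 mm and grips with 3 to 60 N. Pads are 19 mm wide; open, the fingers measure 117 mm over their backs; the gripper's body (75 mm by 190 mm) begins 51 mm behind the grasp point.
Start: joints at [-0.099, 0.333, 0.04, 1.465, -0.013, 1.343, -0.059], TCP at [0.65, -0, 0.208] pointing down, gripper open.
Joint ranges: [-2.58, 2.58], [-0.38, 2.09], [-1.3, 1.39], [0.25, 2.4], [-1.5, 4.64], [0.08, 2.09], [-2.65, 2.65]. Speed limits (rad/s): [2.22, 2.22, 2.79, 2.79, 3.14, 3.14, 3.14].

INTERFACE

Orientations are given as a unit quaternion [w, x, y, z].
In Python, from plant import * gives the robot as it stands. The module is installed in compiled form; this text tells all that it offers.
- The arm moves only by the tool jog_arm, never from a script. Its argument "moves" is a list of rows, each an object of numbers: "jaw": the opening, from 0 (shut) to 1 (fully open); "x", "y", "z": the shift along the tool's x, y, z in m; "rx", "ry", "rz": the turn, a rotation vector about the tool's x, y, z in rad. A call has 1 to 20 rows; each row is the pose to reach, as a shift and turn from the pose commanded when the call began, along the tool's axes at that moment; what a row does not reach only later rows make up. A row lasts 1/8 s, in which the tool goes at most 62.5 mm and 10.7 degrees, less where a joint would pass 70% of its speed; a pose out of reach is approached as far as the arm can. A call with a gripper value outside its range is refused whole. The fingers move at their own pace and stop on an object; "grip_force" is the grip in N (left out, the last holds). Time passes only in rows, so rows that repeat a pose let the fingers close. It gives the time, the measured TCP pose, the force and the opening at its end, in the units of the state.
- get_state(): the state, without advancing time (a new reading comes with each control period).
- camera(name): name is "scene" or "side" or "wrist"; returns the picture (480x640x3 uint8, red, green, blue); there is no depth.
- camera_params(name): a dict with "fx", "fy", "cx", "cy" (pixels), "dist" ([k1, k2, p1, p2, k3] as OpenCV has them; the pictures are not rectified), "extrinsics" (4x4, takes a point from camera to world coordinates). Camera axes: x right, y down, z forward; pixel columns grow to the right and rows downward; lengths in m; the calibration is good to about 2 mm. A picture is of the moment at which its call begins: read the wrist's pose just before it. camera_params takes no time and is no camera call; for the wrist camera it gives the pose at the moment of the call.
- finish_job(): hands the job in, once; it reports no verdict.
The state is a dict: "time_s": time; "q": joint angles; "qd": joint speeds; "joint_torque": joint torques, N m; "eef_pos": TCP position; "orientation": TCP orientation; "wrist_force": force on the tool from outside, world axes, zero at the start; "torque": the same for the moment, N m; "gripper_width": finger opening in m.
Only numpy, scipy, OpenCV 4.12 (cv2) and the standard library are available. Lean on these libraries where they do the work, as an engineer would, in place of code of your own. Each camera call takes 0.05 s, during which the arm holds its last target. There are 200 camera calls.

TASK

The four display units in the test fixture have passed their test: move them into the transport carrier in the same order, so that the unit nearest the fixture's yellow end goes into the bay next to the carrier's yellow end, the second into the second bay, and so on. Put one unit in each bay, lying flat on the bay's floor with its screen up, and set each one down rather than letting it drop. Do not knock over or push away the multimeter, the cleaner bottle or the screwdriver.

Things in the scene. Friction and masses are not known exactly. Their poses are not given: they have to be found in the camera images.
- unit_white_mid (a point): The white display unit: a loose box, 50 mm (its x) by 54 (its y) by 22 high, about 0.12 kg, white case, lit violet-blue screen on top. Point: its centre, half-way up; z up. It starts flat in the nest of its colour, axes along the nest's. Grip it from above across its 50 mm, fingers on its -x and +x faces, which nests and bays leave free; in y its neighbours are 18 mm away.
- unit_blue_mid (a point): The blue display unit: a loose box, 50 mm (its x) by 54 (its y) by 22 high, about 0.12 kg, blue case, lit violet-blue screen on top. Point: its centre, half-way up; z up. It starts flat in the nest of its colour, axes along the nest's. Grip it from above across its 50 mm, fingers on its -x and +x faces, which nests and bays leave free; in y its neighbours are 18 mm away.
- unit_red_mid (a point): The red display unit: a loose box, 50 mm (its x) by 54 (its y) by 22 high, about 0.12 kg, red case, lit violet-blue screen on top. Point: its centre, half-way up; z up. It starts flat in the nest of its colour, axes along the nest's. Grip it from above across its 50 mm, fingers on its -x and +x faces, which nests and bays leave free; in y its neighbours are 18 mm away.
- unit_black_mid (a point): The black display unit: a loose box, 50 mm (its x) by 54 (its y) by 22 high, about 0.12 kg, black case, lit violet-blue screen on top. Point: its centre, half-way up; z up. It starts flat in the nest of its colour, axes along the nest's. Grip it from above across its 50 mm, fingers on its -x and +x faces, which nests and bays leave free; in y its neighbours are 18 mm away.
- nest_white: The nest (white corner pieces) of the white unit: fixed, 64 (x) by 68 mm (y), one of four in any order in a row along y, 72 mm apart, on the test fixture's rail. Origin: centre of its underside, 8 mm above the table; its unit rests 14 mm above it; the corners rise 6 mm more, open over the middle 48 mm of the x sides.
- nest_blue: The nest (blue corner pieces) of the blue unit: fixed, 64 (x) by 68 mm (y), one of four in any order in a row along y, 72 mm apart, on the test fixture's rail. Origin: centre of its underside, 8 mm above the table; its unit rests 14 mm above it; the corners rise 6 mm more, open over the middle 48 mm of the x sides.
- nest_red: The nest (red corner pieces) of the red unit: fixed, 64 (x) by 68 mm (y), one of four in any order in a row along y, 72 mm apart, on the test fixture's rail. Origin: centre of its underside, 8 mm above the table; its unit rests 14 mm above it; the corners rise 6 mm more, open over the middle 48 mm of the x sides.
- nest_black: The nest (black corner pieces) of the black unit: fixed, 64 (x) by 68 mm (y), one of four in any order in a row along y, 72 mm apart, on the test fixture's rail. Origin: centre of its underside, 8 mm above the table; its unit rests 14 mm above it; the corners rise 6 mm more, open over the middle 48 mm of the x sides.
- fixture_end: The yellow end block of the test fixture, 76 by 22 by 30 mm, fixed, beyond the last nest at one end of the row, in line with the nests, which stand on a base plate 4 mm thick and 76 mm wide: the first nest's centre is 50 mm from it, then 122, 194 and 266 mm. At which end it is varies; the block at the other end is grey. Origin: centre of its underside, on the table.
- carrier: Fixed grey tray, 76 (x) by 292 mm (y), four bays in a row along y, centred at y = 108, 36, -36, -108 mm, x = 0; yellow end block at y = +158, grey at -158, 30 mm high. Origin: centre of its underside, on the table. Bay: 68 by 68 mm inside, floor 22 mm above the table, 40 mm wide in x; walls 6 mm above the floor, x sides open over the middle 48 mm down to the 4 mm base plate.
- multimeter: Bystander: a loose orange and black multimeter, 150 by 75 by 45 mm, lying to the left of the work. Origin: centre of its underside. Leave it alone.
- cleaner: Bystander: a loose clear bottle with a red cap, 52 mm in diameter, 130 mm high, standing to the right of the work. Origin: centre of its underside. Leave it alone.
- driver: Bystander: a loose screwdriver, 170 mm long, green handle, lying to the right of the work. Leave it alone.

How it is judged:
At the end, for the whole second after the job is handed in: One unit in each bay, at rest: flat (0.1 rad), screen up, height within 4 mm of lying on the floor, within 10 mm of the bay's centre along the row and 12 mm across; their order from the carrier's yellow end is that of their nests from the fixture's yellow end (((horizontal distance between nest_white and fixture_end between 0.014 and 0.086 m and y of unit_white_mid in the frame of carrier between 0.098 and 0.118 m) or (horizontal distance between nest_white and fixture_end between 0.086 and 0.158 m and y of unit_white_mid in the frame of carrier between 0.026 and 0.046 m) or (horizontal distance between nest_white and fixture_end between 0.158 and 0.23 m and y of unit_white_mid in the frame of carrier between -0.046 and -0.026 m) or (horizontal distance between nest_white and fixture_end between 0.23 and 0.302 m and y of unit_white_mid in the frame of carrier between -0.118 and -0.098 m)) and x of unit_white_mid in the frame of carrier between -0.012 and 0.012 m and z of unit_white_mid in the frame of carrier between 0.029 and 0.037 m and angle between each of unit_white_mid, unit_blue_mid, unit_red_mid, unit_black_mid's own z axis and vertical below 0.1 rad and linear speed of each of unit_white, unit_blue, unit_red, unit_black below 0.02 m/s and angular speed of each of unit_white, unit_blue, unit_red, unit_black below 0.2 rad/s and ((horizontal distance between nest_blue and fixture_end between 0.014 and 0.086 m and y of unit_blue_mid in the frame of carrier between 0.098 and 0.118 m) or (horizontal distance between nest_blue and fixture_end between 0.086 and 0.158 m and y of unit_blue_mid in the frame of carrier between 0.026 and 0.046 m) or (horizontal distance between nest_blue and fixture_end between 0.158 and 0.23 m and y of unit_blue_mid in the frame of carrier between -0.046 and -0.026 m) or (horizontal distance between nest_blue and fixture_end between 0.23 and 0.302 m and y of unit_blue_mid in the frame of carrier between -0.118 and -0.098 m)) and x of unit_blue_mid in the frame of carrier between -0.012 and 0.012 m and z of unit_blue_mid in the frame of carrier between 0.029 and 0.037 m and ((horizontal distance between nest_red and fixture_end between 0.014 and 0.086 m and y of unit_red_mid in the frame of carrier between 0.098 and 0.118 m) or (horizontal distance between nest_red and fixture_end between 0.086 and 0.158 m and y of unit_red_mid in the frame of carrier between 0.026 and 0.046 m) or (horizontal distance between nest_red and fixture_end between 0.158 and 0.23 m and y of unit_red_mid in the frame of carrier between -0.046 and -0.026 m) or (horizontal distance between nest_red and fixture_end between 0.23 and 0.302 m and y of unit_red_mid in the frame of carrier between -0.118 and -0.098 m)) and x of unit_red_mid in the frame of carrier between -0.012 and 0.012 m and z of unit_red_mid in the frame of carrier between 0.029 and 0.037 m and ((horizontal distance between nest_black and fixture_end between 0.014 and 0.086 m and y of unit_black_mid in the frame of carrier between 0.098 and 0.118 m) or (horizontal distance between nest_black and fixture_end between 0.086 and 0.158 m and y of unit_black_mid in the frame of carrier between 0.026 and 0.046 m) or (horizontal distance between nest_black and fixture_end between 0.158 and 0.23 m and y of unit_black_mid in the frame of carrier between -0.046 and -0.026 m) or (horizontal distance between nest_black and fixture_end between 0.23 and 0.302 m and y of unit_black_mid in the frame of carrier between -0.118 and -0.098 m)) and x of unit_black_mid in the frame of carrier between -0.012 and 0.012 m and z of unit_black_mid in the frame of carrier between 0.029 and 0.037 m); the robot touches nothing.
It fails at once if a unit is dropped (falls free at over 0.7 m/s) ((linear speed of unit_white above 0.7 m/s and contact force between unit_white and the fingers below 0.05 N) or (linear speed of unit_blue above 0.7 m/s and contact force between unit_blue and the fingers below 0.05 N) or (linear speed of unit_red above 0.7 m/s and contact force between unit_red and the fingers below 0.05 N) or (linear speed of unit_black above 0.7 m/s and contact force between unit_black and the fingers below 0.05 N)).
It fails at once if the multimeter, cleaner bottle or screwdriver is pushed more than 30 mm away or the bottle is tipped (distance of any of multimeter, cleaner, driver from where it was at the start of the episode above 0.03 m or angle between cleaner's own z axis and vertical above 0.5 rad).
It also fails if it takes over 96 s, if anything falls off the work surface, if the arm or the gripper's body presses on something with over 40 N, if the wrist force passes 120 N, or if a joint passes its speed limit or range.

## Working session

There is one attempt and no reset: what is moved stays moved. The work goes in short steps, Python scripts to look and compute and a tool call to move; the robot and the scene stay as the last step left them, time stands still between calls to the robot, and variables do not carry over. Pictures are saved under pics/ and viewed, about 12 in all and at most 16, crops included, and the job is handed in when it is done.

Besides the shell and the picture viewer there is one more tool, called after ">>>" as a command line: name --argument value ..., lists and objects as JSON in quotes. jog_arm: Moves the arm, as the interface text tells. Its arguments: {"type":"object","properties":{"moves":{"type":"array"},"grip_force":{"type":"number"}},"required":["moves"]}

```bash
mkdir -p pics
python3 - <<'E'
from plant import *
import cv2,numpy as np
s=get_state();print({k:np.round(v,4).tolist() for k,v in s.items()})
try: print(tcp_to_tips)
except Exception as e: print(e)
for n in("scene","side","wrist"):
    p=camera_params(n);print(n,{k:np.round(v,4).tolist() for k,v in p.items()})
    cv2.imwrite(f"pics/{n}0.png",camera(n)[:,:,::-1])
E
```

```text
{'time_s': 0.0, 'q': [-0.0992, 0.3339, 0.0399, 1.4663, -0.0134, 1.3433, -0.0585], 'qd': [0.0003, -0.0016, 0.0, -0.0007, -0.0007, -0.0017, -0.0003], 'joint_torque': [0.0011, -65.6351, 1.336, -40.3798, -0.0597, 0.0447, 0.0002], 'eef_pos': [0.6495, -0.0, 0.2068], 'orientation': [-0.0005, 0.7071, 0.7071, -0.0006], 'wrist_force': [-0.0264, 0.2897, -0.0976], 'torque': [0.0572, 0.001, -0.0038], 'gripper_width': 0.087}
0.025
scene {'fx': 580.2561, 'fy': 580.2561, 'cx': 321.5135, 'cy': 246.4164, 'dist': [-0.0361, 0.0, 0.0, 0.0, 0.0], 'extrinsics': [[-0.1777, 0.7643, -0.6199, 1.3566], [0.9841, 0.1422, -0.1068, 0.1325], [0.0066, -0.629, -0.7773, 1.0832], [0.0, 0.0, 0.0, 1.0]]}
side {'fx': 511.0505, 'fy': 511.0505, 'cx': 320.411, 'cy': 238.0692, 'dist': [-0.0302, 0.0, 0.0, 0.0, 0.0], 'extrinsics': [[-0.7413, -0.4162, 0.5265, -0.2008], [-0.6711, 0.4569, -0.5838, 0.8255], [0.0024, -0.7861, -0.618, 0.9166], [0.0, 0.0, 0.0, 1.0]]}
wrist {'fx': 363.5798, 'fy': 363.5798, 'cx': 320.0658, 'cy': 239.2314, 'dist': [-0.0693, 0.0, 0.0, 0.0, 0.0], 'extrinsics': [[1.0, 0.0008, -0.0022, 0.6504], [0.0001, -0.9619, -0.2735, 0.0745], [-0.0023, 0.2735, -0.9619, 0.3834], [0.0, 0.0, 0.0, 1.0]]}
```

View pics/scene0.png

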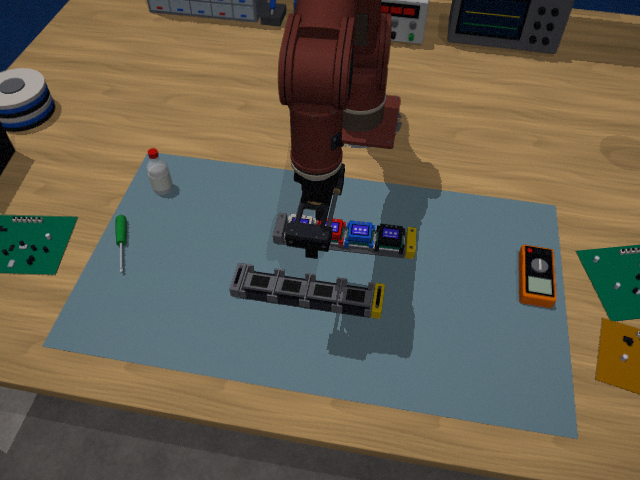

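View pics/wrist0.png

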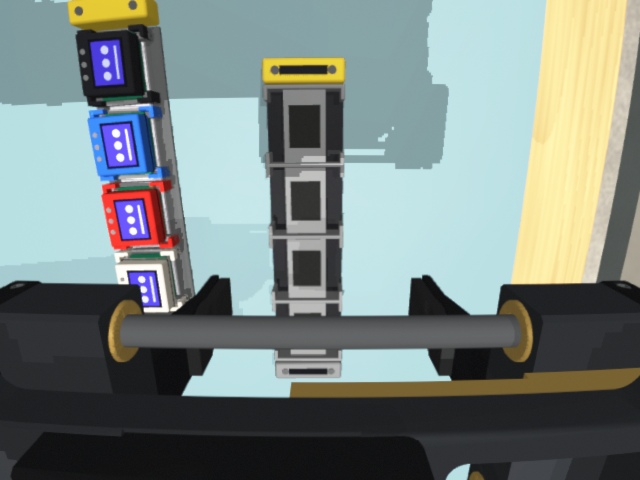

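View pics/side0.png

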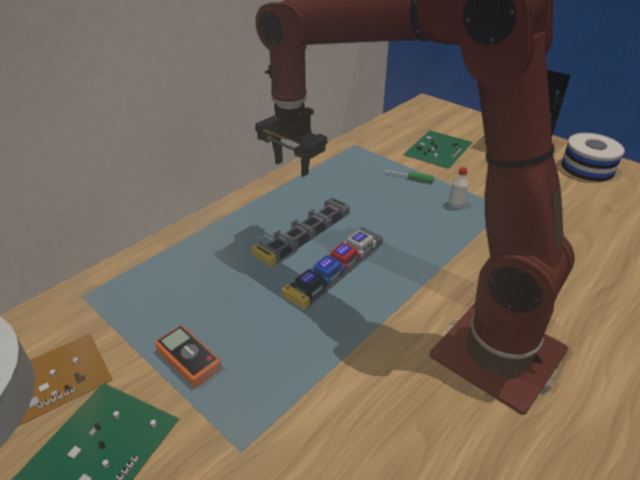

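The wrist view shows the order from the yellow end (+y) as black, blue, red, white. The carrier's yellow end is also at +y. I'll crop for corner pixels.

Run:
```python
import cv2
i=cv2.imread("pics/wrist0.png")[0:300,60:360]
cv2.imwrite("pics/c1.png",cv2.resize(i,(600,600),interpolation=cv2.INTER_CUBIC))
```

```text
(no output)
```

View pics/c1.png

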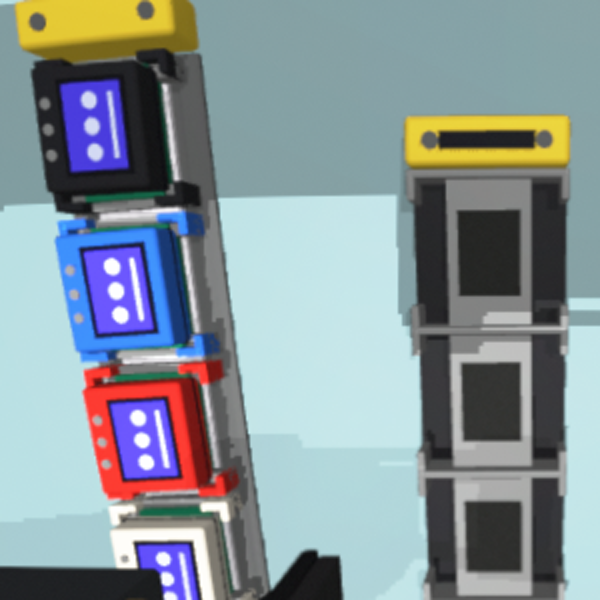

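```bash
cat > h.py <<'E'
import numpy as np,cv2
from scipy.optimize import least_squares
def rays(p,uv):
    K=np.array([[p['fx'],0,p['cx']],[0,p['fy'],p['cy']],[0,0,1]])
    n=cv2.undistortPoints(np.array(uv,float).reshape(-1,1,2),K,np.array(p['dist'])).reshape(-1,2)
    E=np.array(p['extrinsics']);return E[:3,3],np.c_[n,np.ones(len(n))]@E[:3,:3].T
def onz(p,uv,z):
    o,d=rays(p,uv);z=np.asarray(z,float);t=(z-o[2])/d[:,2];return (o+t[:,None]*d)[:,:2]
def fit(loc,w):
    def pose(v):
        c,s=np.cos(v[2]),np.sin(v[2]);return v[:2]+loc@np.array([[c,s],[-s,c]])
    r=least_squares(lambda v:(pose(v)-w).ravel(),[.6,0,0]);return r.x,pose(r.x)-w
E
python3 - <<'E'
from plant import *
from h import *
p=camera_params("wrist")
f=lambda a:np.array(a,float)/2+[60,0]
# row frame: origin at black nest, +y toward yellow; mm
pts=[];uv=[]
def unit(y,c):
    for (sx,sy),q in c: pts.append([sx*25,y+sy*27]);uv.append(q)
unit(0,[((-1,1),(33,66)),((-1,-1),(46,192))])
unit(-72,[((-1,1),(57,236)),((1,1),(166,226)),((1,-1),(187,345)),((-1,-1),(78,353))])
unit(-144,[((-1,1),(84,388)),((1,1),(188,378)),((1,-1),(210,486)),((-1,-1),(104,498))])
w=onz(p,f(uv),.044);v,r=fit(np.array(pts)/1e3,w);print(v,(r*1e3).round(1).tolist())
L=[[-38,169],[38,169],[38,147],[-38,147],[-20,140],[20,140],[20,76],[-20,76]];q=f([(405,117),(569,116),(569,165),(405,166),(446,180),(531,180),(526,324),(449,324)])
L+=[[-38,-147],[38,-147],[38,-169],[-38,-169]];q=np.r_[q,[(275,364),(341,362),(341,377),(276,377)]]
z=[.03]*4+[.022]*4+[.03]*4
w=onz(p,q,z);v,r=fit(np.array(L)/1e3,w);print(v,(r*1e3).round(1).tolist())
E
```

```text
[0.45991403 0.14114478 0.05407207] [[-1.2, -0.4], [2.4, -0.5], [0.8, 1.1], [-2.0, 0.8], [-3.1, 0.7], [1.3, 1.0], [1.8, -0.2], [-0.8, -1.8], [-2.5, -2.2], [3.3, 1.5]]
[ 0.63529256 -0.02416254  0.00569095] [[-1.5, 1.3], [0.6, 1.6], [0.5, 0.6], [-0.7, 0.4], [-0.5, -1.2], [-0.3, -0.9], [2.3, 1.8], [-0.1, 1.5], [-0.6, 1.6], [0.7, -0.9], [0.5, -2.8], [-0.9, -2.9]]
```

>>> jog_arm --moves '[{"x": -0.05, "y": -0.03, "jaw": 1}, {"x": -0.09, "y": -0.07, "jaw": 1}, {"x": -0.09, "y": -0.11, "jaw": 1}, {"x": -0.09, "y": -0.12, "jaw": 1}, {"x": -0.09, "y": -0.12, "jaw": 1}, {"x": -0.09, "y": -0.12, "jaw": 1}]'

```text
$.moves[0]: bad value
```

Run:
```python
from plant import *
import cv2,pickle
p=camera_params("wrist");i=camera("wrist")[:,:,::-1]
pickle.dump(p,open("p1.pkl","wb"));cv2.imwrite("pics/w1.png",i)
cv2.imwrite("pics/w1c.png",cv2.resize(i[0:300,170:570],(800,600),interpolation=cv2.INTER_CUBIC))
```

```text
(no output)
```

View pics/w1c.png

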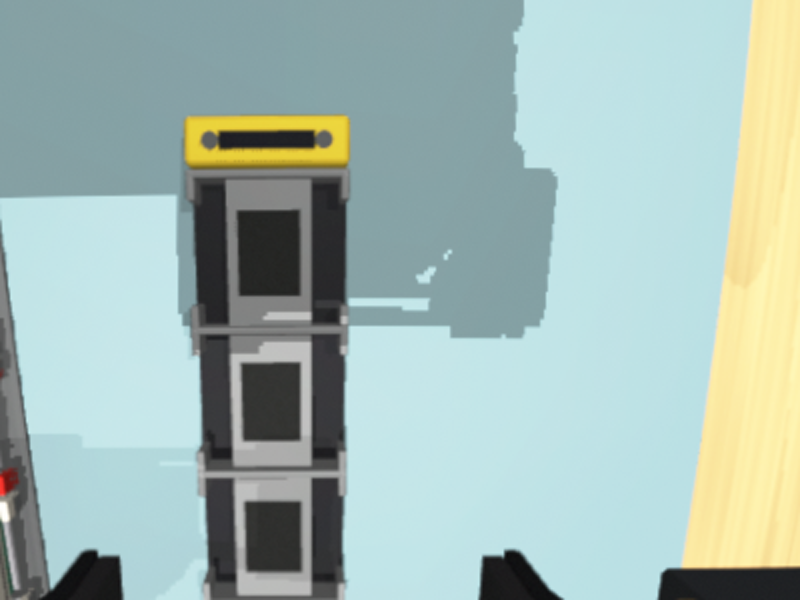

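The move was refused ("bad value"), so the arm hasn't moved. I'll retry with complete rows.

>>> jog_arm --moves '[{"jaw": 1.0, "x": -0.05, "y": -0.03, "z": 0.0, "rx": 0.0, "ry": 0.0, "rz": 0.0}, {"jaw": 1.0, "x": -0.09, "y": -0.07, "z": 0.0, "rx": 0.0, "ry": 0.0, "rz": 0.0}, {"jaw": 1.0, "x": -0.09, "y": -0.12, "z": 0.0, "rx": 0.0, "ry": 0.0, "rz": 0.0}, {"jaw": 1.0, "x": -0.09, "y": -0.12, "z": 0.0, "rx": 0.0, "ry": 0.0, "rz": 0.0}, {"jaw": 1.0, "x": -0.09, "y": -0.12, "z": 0.0, "rx": 0.0, "ry": 0.0, "rz": 0.0}]' --grip_force 20

```text
time_s: 0.82
eef_pos: [0.5304, -0.0898, 0.2081]
orientation: [0.0, 0.707, 0.707, 0.0]
wrist_force: [0.6, -0.2, -0.1]
gripper_width: 0.0874
```

Run:
```python
from plant import *
import cv2,pickle
p=camera_params("wrist");i=camera("wrist")[:,:,::-1]
pickle.dump(p,open("p1.pkl","wb"));cv2.imwrite("pics/w2.png",i)
cv2.imwrite("pics/w2c.png",cv2.resize(i[0:300,170:570],(800,600),interpolation=cv2.INTER_CUBIC))
```

```text
(no output)
```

View pics/w2c.png

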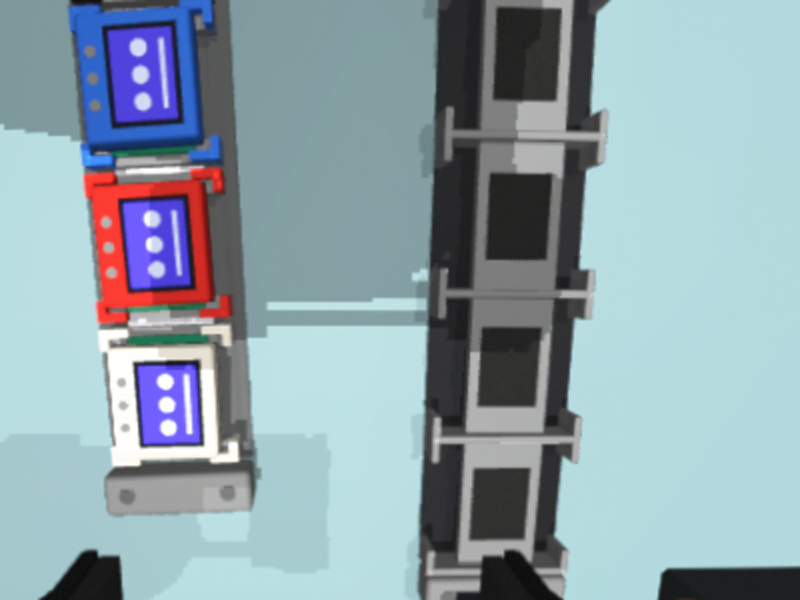

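Run:
```python
from h import *
import pickle
p=pickle.load(open("p1.pkl","rb"));f=lambda a:np.array(a,float)/2+[170,0]
U=[[(77,15),(190,8),(200,143),(89,150)],[(92,193),(200,183),(211,298),(104,306)],[(107,348),(210,343),(214,457),(117,460)]]
S=[[(104,27),(173,22),(181,122),(112,128)],[(120,201),(183,195),(193,288),(130,294)],[(134,365),(193,361),(201,441),(140,447)]]
for A in(U,S):
    for a in A:
        w=onz(p,f(a),.044);print(w.mean(0).round(4),"size",np.linalg.norm(w[[1,2,3,0]]-w,axis=1).round(4),"yaw",[round(float(np.arctan2(*(b[::-1]))),3) for b in(w[1]-w[0],w[2]-w[3])],[round(float(np.arctan2(-b[0],b[1])),3) for b in(w[0]-w[3],w[1]-w[2])])
c=np.array([sum(np.array(x) for x in a)/4 for a in U])
w=onz(p,f([np.mean(a,0) for a in U]),.044);print(fit(np.array([[0,-.072],[0,-.144],[0,-.216]]),w))
w=onz(p,f([(527,54),(519.5,216),(508,365),(499,503)]),.022);print(w,fit(np.array([[0,.108],[0,.036],[0,-.036],[0,-.108]]),w))
```

```text
[0.4613 0.0665] size [0.0484 0.0546 0.0491 0.055 ] yaw [0.037, 0.046] [0.04, 0.052]
[ 0.4639 -0.0031] size [0.0485 0.05   0.0496 0.0496] yaw [0.076, 0.066] [0.048, 0.07]
[ 0.4653 -0.0749] size [0.0483 0.0546 0.0473 0.054 ] yaw [0.043, 0.031] [0.022, 0.004]
[0.463  0.0683] size [0.0297 0.0404 0.0304 0.041 ] yaw [0.048, 0.067] [0.036, 0.054]
[ 0.4662 -0.0028] size [0.0283 0.0405 0.0291 0.0407] yaw [0.08, 0.086] [0.057, 0.077]
[ 0.4677 -0.0754] size [0.0279 0.0384 0.0298 0.0395] yaw [0.063, 0.099] [0.015, 0.063]
(array([0.45959247, 0.140463  , 0.027973  ]), array([[ 0.00016859,  0.00173726],
       [-0.00041499, -0.00069235],
       [ 0.00024641, -0.00104491]]))
[[ 0.63459932  0.08353321]
 [ 0.63551311  0.01186817]
 [ 0.63482662 -0.05931854]
 [ 0.63558628 -0.1317152 ]] (array([ 0.63513133, -0.02390809,  0.0031723 ]), array([[ 0.0001894 ,  0.00055816],
       [-0.00049598,  0.00022356],
       [ 0.00041891, -0.00058937],
       [-0.00011234, -0.00019235]]))
```

>>> jog_arm --moves '[{"jaw": 1, "x": 0.05, "y": -0.015, "z": 0, "rx": 0, "ry": 0, "rz": 0}, {"jaw": 1, "x": 0.1, "y": -0.03, "z": 0, "rx": 0, "ry": 0, "rz": -0.02}, {"jaw": 1, "x": 0.15, "y": -0.045, "z": 0, "rx": 0, "ry": 0, "rz": -0.04}, {"jaw": 1, "x": 0.2, "y": -0.06, "z": 0.02, "rx": 0, "ry": 0, "rz": -0.04}, {"jaw": 1, "x": 0.23, "y": -0.07, "z": 0.05, "rx": 0, "ry": 0, "rz": -0.04}, {"jaw": 1, "x": 0.2305, "y": -0.07, "z": 0.085, "rx": 0, "ry": 0, "rz": -0.04}, {"jaw": 1, "x": 0.2305, "y": -0.07, "z": 0.11, "rx": 0, "ry": 0, "rz": -0.04}, {"jaw": 1, "x": 0.2305, "y": -0.07, "z": 0.13, "rx": 0, "ry": 0, "rz": -0.04}, {"jaw": 1, "x": 0.2305, "y": -0.07, "z": 0.145, "rx": 0, "ry": 0, "rz": -0.04}, {"jaw": 1, "x": 0.2305, "y": -0.07, "z": 0.157, "rx": 0, "ry": 0, "rz": -0.04}, {"jaw": 1, "x": 0.2305, "y": -0.07, "z": 0.163, "rx": 0, "ry": 0, "rz": -0.04}, {"jaw": 1, "x": 0.2305, "y": -0.07, "z": 0.163, "rx": 0, "ry": 0, "rz": -0.04}, {"jaw": 0.4, "x": 0.2305, "y": -0.07, "z": 0.163, "rx": 0, "ry": 0, "rz": -0.04}, {"jaw": 0.4, "x": 0.2305, "y": -0.07, "z": 0.163, "rx": 0, "ry": 0, "rz": -0.04}, {"jaw": 0.4, "x": 0.2305, "y": -0.07, "z": 0.163, "rx": 0, "ry": 0, "rz": -0.04}, {"jaw": 0.4, "x": 0.2305, "y": -0.07, "z": 0.163, "rx": 0, "ry": 0, "rz": -0.04}, {"jaw": 0.4, "x": 0.2305, "y": -0.07, "z": 0.163, "rx": 0, "ry": 0, "rz": -0.04}, {"jaw": 0.4, "x": 0.2305, "y": -0.07, "z": 0.163, "rx": 0, "ry": 0, "rz": -0.04}]' --grip_force 20

```text
time_s: 3.12
eef_pos: [0.46, 0.1405, 0.0448]
orientation: [-0.0, 0.693, 0.721, 0.0]
wrist_force: [-0.9, -0.8, 0.4]
gripper_width: 0.0376
```

Width reads 37.6 mm, less than the 50 mm unit. I'll look.

Run:
```python
from plant import *
import cv2,numpy as np
print(get_state()["gripper_width"],get_state()["eef_pos"])
a=camera("side")[:,:,::-1][170:330,220:420];b=camera("wrist")[:,:,::-1]
print(get_state()["gripper_width"])
cv2.imwrite("pics/g1.png",np.hstack([cv2.resize(a,(400,320),interpolation=cv2.INTER_CUBIC),cv2.resize(b,(400,320))]))
```

```text
0.03757191027286567 [0.46000361 0.14048329 0.04478711]
0.035792254255545726
```

View pics/g1.png

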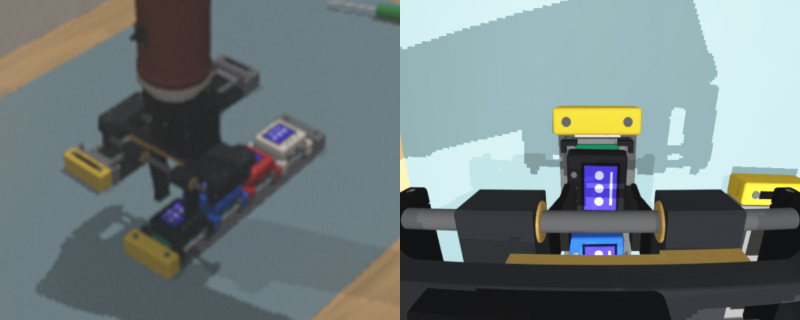

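The jaws closed in the gap between black and blue, so the y I measured with the wrist camera disagrees with the arm. I'll cross-check against the fixed cameras.

Run:
```python
from plant import *
from h import *
P=camera_params
print("scene black/blue/red",onz(P("scene"),[(391,237),(361,233),(336,231)],.044).round(4).tolist(),"carrier pads ends",onz(P("scene"),[(378,297),(239,277)],.03).round(4).tolist())
print("side",onz(P("side"),[(308,280),(328,266),(345,252),(361,239)],.044).round(4).tolist(),onz(P("side"),[(264,252),(344,208)],.03).round(4).tolist())
print(np.round(P("wrist")["extrinsics"],4).tolist(),get_state()["eef_pos"])
```

```text
scene black/blue/red [[0.4702, 0.1444], [0.4709, 0.0738], [0.4756, 0.015]] carrier pads ends [[0.6339, 0.1344], [0.6371, -0.1781]]
side [[0.4516, 0.148], [0.4497, 0.0746], [0.4536, 0.0016], [0.457, -0.0711]] [[0.6266, 0.1364], [0.6007, -0.1697]]
[[0.9992, 0.0389, 0.0101, 0.4576], [0.0401, -0.9611, -0.2732, 0.2149], [-0.0009, 0.2734, -0.9619, 0.2212], [0.0, 0.0, 0.0, 1.0]] [0.45998067 0.14045693 0.04475429]
```

Run:
```python
from plant import *
import cv2
i=camera("wrist")[:,:,::-1];print(get_state()["gripper_width"])
cv2.imwrite("pics/g2.png",cv2.resize(i[190:400,190:470],(800,600),interpolation=cv2.INTER_CUBIC))
```

```text
0.03634973516448053
```

View pics/g2.png

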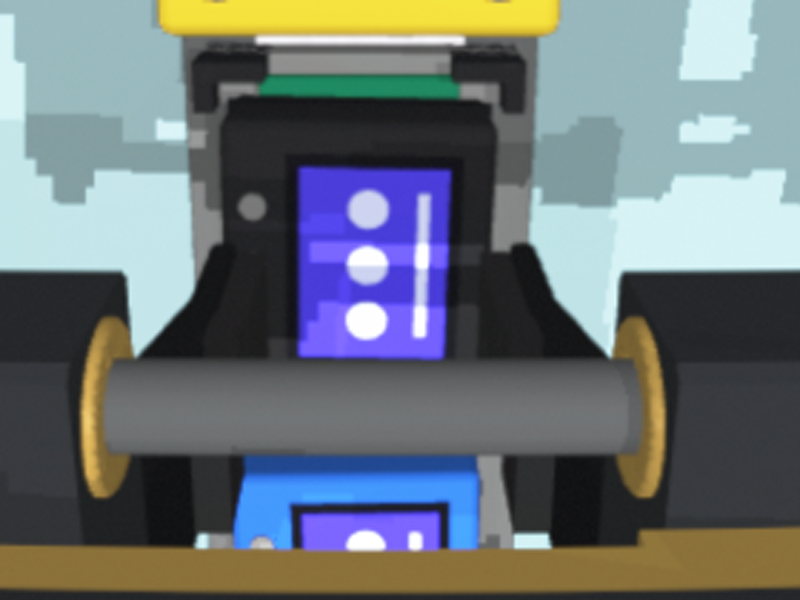

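The picture shows the black unit between the fingers, so the width reading may be the thing that's wrong. I'll do a small test lift and compare.

>>> jog_arm --moves '[{"jaw": 0.4, "x": 0, "y": 0, "z": -0.005, "rx": 0, "ry": 0, "rz": 0}, {"jaw": 0.4, "x": 0, "y": 0, "z": -0.012, "rx": 0, "ry": 0, "rz": 0}, {"jaw": 0.4, "x": 0, "y": 0, "z": -0.02, "rx": 0, "ry": 0, "rz": 0}, {"jaw": 0.4, "x": 0, "y": 0, "z": -0.02, "rx": 0, "ry": 0, "rz": 0}]' --grip_force 20

```text
time_s: 3.78
eef_pos: [0.4606, 0.1407, 0.0657]
orientation: [0.0, 0.693, 0.721, 0.001]
wrist_force: [-0.5, 0.1, 0.3]
gripper_width: 0.035
```

Run:
```python
from plant import *
import cv2,numpy as np
s=get_state();print(s["gripper_width"],s["wrist_force"],s["eef_pos"])
a=camera("side")[:,:,::-1][200:320,240:400];b=camera("wrist")[:,:,::-1][190:400,190:470]
cv2.imwrite("pics/g3.png",np.hstack([cv2.resize(a,(400,300),interpolation=cv2.INTER_CUBIC),cv2.resize(b,(400,300))]))
```

```text
0.03497578830710027 [-0.45192362  0.05592619  0.27430816] [0.46062185 0.14072056 0.06571744]
```

View pics/g3.png

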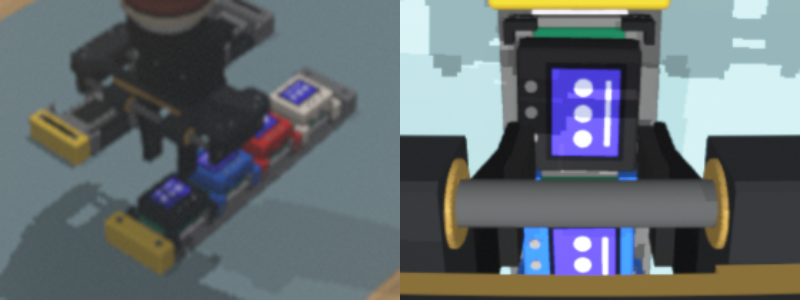

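```bash
cat >> h.py <<'E'
def proj(p,X):
    K=np.array([[p['fx'],0,p['cx']],[0,p['fy'],p['cy']],[0,0,1]]);T=np.linalg.inv(np.array(p['extrinsics']))
    return cv2.projectPoints(np.array(X,float),cv2.Rodrigues(T[:3,:3])[0],T[:3,3],K,np.array(p['dist']))[0].reshape(-1,2)
E
python3 - <<'E'
from plant import *
from h import *
X=[[.4606+d,.1407,z] for z in(.041,.066,.1) for d in(-.018,.018)]
for n in("side","scene","wrist"): print(n,proj(camera_params(n),X).round(0).tolist())
print(get_state()["q"])
i=cv2.imread("pics/g3.png")
a=camera("side")[:,:,::-1][180:320,230:410].copy();b=camera("scene")[:,:,::-1][190:330,260:440].copy()
def up(a,n,o):
    a=cv2.resize(a,(800,600)[:2] if 0 else (400,311),interpolation=cv2.INTER_CUBIC)
    for u in proj(camera_params(n),X[:4]): cv2.circle(a,tuple(int(v) for v in (u-o)*400/180),3,(0,255,255),1)
    return a
cv2.imwrite("pics/g4.png",np.hstack([up(a,"side",[230,180]),up(b,"scene",[260,190])]))
E
```

```text
side [[313.0, 281.0], [302.0, 275.0], [313.0, 274.0], [302.0, 267.0], [312.0, 263.0], [302.0, 257.0]]
scene [[391.0, 229.0], [389.0, 240.0], [392.0, 222.0], [390.0, 233.0], [393.0, 212.0], [391.0, 224.0]]
wrist [[290.0, 267.0], [351.0, 269.0], [286.0, 283.0], [355.0, 286.0], [278.0, 314.0], [362.0, 317.0]]
[-0.24122816  0.13167071 -0.15714151  2.02632327  0.02467765  0.98505085
 -0.3707276 ]
```

View pics/g4.png

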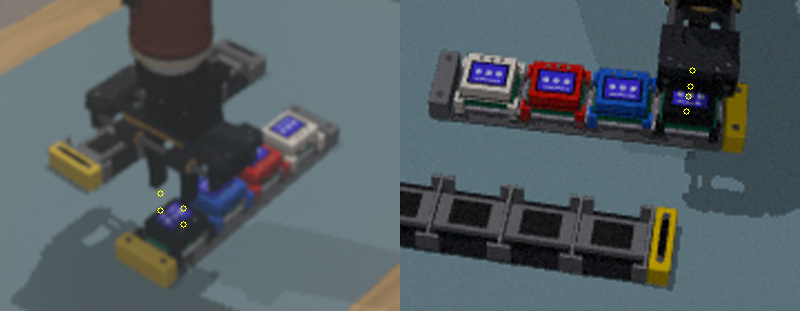

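The unit stayed behind. All three views put the real fingertips about 40 mm higher than `tcp_to_tips` implies, so the jaws closed above the unit. I'll open, go lower in steps and watch the force.

>>> jog_arm --moves '[{"jaw": 1, "x": 0, "y": 0, "z": 0, "rx": 0, "ry": 0, "rz": 0}, {"jaw": 1, "x": 0, "y": 0, "z": 0, "rx": 0, "ry": 0, "rz": 0}, {"jaw": 1, "x": 0, "y": 0, "z": 0, "rx": 0, "ry": 0, "rz": 0}, {"jaw": 1, "x": 0, "y": 0, "z": 0, "rx": 0, "ry": 0, "rz": 0}, {"jaw": 1, "x": 0, "y": 0, "z": 0.01, "rx": 0, "ry": 0, "rz": 0}, {"jaw": 1, "x": 0, "y": 0, "z": 0.02, "rx": 0, "ry": 0, "rz": 0}, {"jaw": 1, "x": 0, "y": 0, "z": 0.028, "rx": 0, "ry": 0, "rz": 0}, {"jaw": 1, "x": 0, "y": 0, "z": 0.036, "rx": 0, "ry": 0, "rz": 0}, {"jaw": 1, "x": 0, "y": 0, "z": 0.036, "rx": 0, "ry": 0, "rz": 0}]' --grip_force 20

```text
time_s: 5.1
eef_pos: [0.4595, 0.1403, 0.028]
orientation: [-0.0, 0.693, 0.721, -0.001]
wrist_force: [-0.4, -0.7, 0.4]
gripper_width: 0.087
```

Run:
```python
from plant import *
import cv2,numpy as np
s=get_state();print(s["gripper_width"],s["wrist_force"],s["eef_pos"])
a=camera("side")[:,:,::-1][180:320,230:410];b=camera("wrist")[:,:,::-1][190:400,190:470]
cv2.imwrite("pics/g5.png",np.hstack([cv2.resize(a,(450,350),interpolation=cv2.INTER_CUBIC),cv2.resize(b,(350,350))]))
```

```text
0.08702517698164652 [-0.35150527 -0.66251458  0.36552153] [0.45945721 0.14030233 0.02798778]
```

View pics/g5.png

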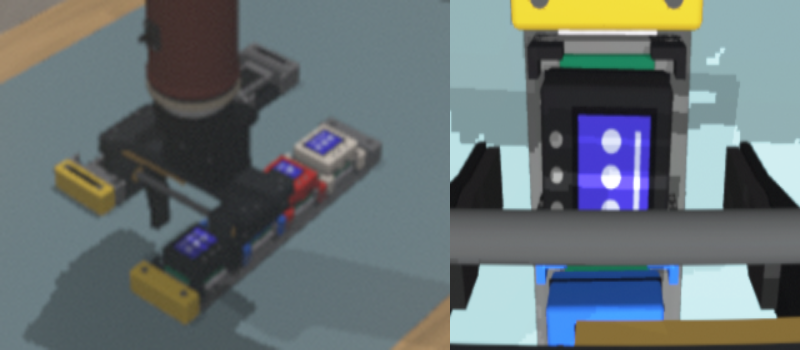

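>>> jog_arm --moves '[{"jaw": 1, "x": 0, "y": 0, "z": 0.003, "rx": 0, "ry": 0, "rz": 0}, {"jaw": 1, "x": 0, "y": 0, "z": 0.006, "rx": 0, "ry": 0, "rz": 0}, {"jaw": 1, "x": 0, "y": 0, "z": 0.008, "rx": 0, "ry": 0, "rz": 0}, {"jaw": 1, "x": 0, "y": 0, "z": 0.008, "rx": 0, "ry": 0, "rz": 0}]'

```text
time_s: 5.7
eef_pos: [0.4599, 0.1404, 0.0206]
orientation: [-0.0, 0.693, 0.721, -0.0]
wrist_force: [-0.9, -0.2, -0.0]
gripper_width: 0.0872
```

No force with the nominal tips below the table, which confirms the offset. Going another 9 mm down and closing.

>>> jog_arm --moves '[{"jaw": 1, "x": 0, "y": 0, "z": 0.003, "rx": 0, "ry": 0, "rz": 0}, {"jaw": 1, "x": 0, "y": 0, "z": 0.006, "rx": 0, "ry": 0, "rz": 0}, {"jaw": 1, "x": 0, "y": 0, "z": 0.009, "rx": 0, "ry": 0, "rz": 0}, {"jaw": 0.4, "x": 0, "y": 0, "z": 0.009, "rx": 0, "ry": 0, "rz": 0}, {"jaw": 0.4, "x": 0, "y": 0, "z": 0.009, "rx": 0, "ry": 0, "rz": 0}, {"jaw": 0.4, "x": 0, "y": 0, "z": 0.009, "rx": 0, "ry": 0, "rz": 0}, {"jaw": 0.4, "x": 0, "y": 0, "z": 0.009, "rx": 0, "ry": 0, "rz": 0}, {"jaw": 0.4, "x": 0, "y": 0, "z": 0.009, "rx": 0, "ry": 0, "rz": 0}, {"jaw": 0.4, "x": 0, "y": 0, "z": 0.009, "rx": 0, "ry": 0, "rz": 0}]' --grip_force 20

```text
time_s: 6.82
eef_pos: [0.4598, 0.1404, 0.0118]
orientation: [-0.0, 0.693, 0.721, -0.0]
wrist_force: [-1.8, -0.4, 1.5]
gripper_width: 0.0496
```

>>> jog_arm --moves '[{"jaw": 0.4, "x": 0, "y": 0, "z": -0.005, "rx": 0, "ry": 0, "rz": 0}, {"jaw": 0.4, "x": 0, "y": 0, "z": -0.015, "rx": 0, "ry": 0, "rz": 0}, {"jaw": 0.4, "x": 0, "y": 0, "z": -0.03, "rx": 0, "ry": 0, "rz": 0.01}, {"jaw": 0.4, "x": 0, "y": 0, "z": -0.045, "rx": 0, "ry": 0, "rz": 0.025}, {"jaw": 0.4, "x": 0, "y": 0, "z": -0.05, "rx": 0, "ry": 0, "rz": 0.04}, {"jaw": 0.4, "x": 0, "y": 0, "z": -0.05, "rx": 0, "ry": 0, "rz": 0.04}]'

```text
time_s: 7.58
eef_pos: [0.4603, 0.1406, 0.0623]
orientation: [0.0, 0.707, 0.707, 0.0]
wrist_force: [-0.1, 0.8, -1.6]
gripper_width: 0.0501
```

Run:
```python
from plant import *
import cv2,numpy as np
s=get_state();print(s["gripper_width"],s["wrist_force"],s["eef_pos"],s["orientation"])
a=camera("side")[:,:,::-1][180:320,230:410];b=camera("wrist")[:,:,::-1]
cv2.imwrite("pics/g6.png",np.hstack([cv2.resize(a,(350,350),interpolation=cv2.INTER_CUBIC),cv2.resize(b,(450,350))]))
```

```text
0.05008491624948414 [-0.05355119  0.76584949 -1.57608105] [0.46026878 0.14059968 0.06226782] [2.29764990e-04 7.07232060e-01 7.06981313e-01 4.28793679e-04]
```

View pics/g6.png

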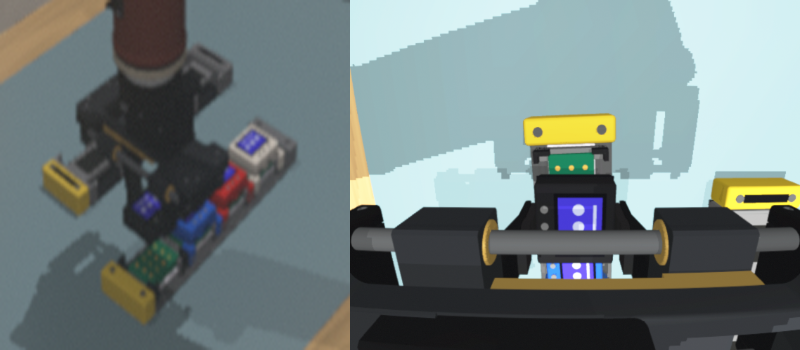

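Black is held (50 mm, 1.6 N). Carrying it to bay 1.

>>> jog_arm --moves '[{"jaw": 0.4, "x": -0.01, "y": 0.03, "z": 0, "rx": 0, "ry": 0, "rz": 0}, {"jaw": 0.4, "x": -0.025, "y": 0.075, "z": 0, "rx": 0, "ry": 0, "rz": 0}, {"jaw": 0.4, "x": -0.042, "y": 0.125, "z": 0, "rx": 0, "ry": 0, "rz": 0}, {"jaw": 0.4, "x": -0.053, "y": 0.16, "z": 0, "rx": 0, "ry": 0, "rz": 0}, {"jaw": 0.4, "x": -0.0565, "y": 0.175, "z": 0, "rx": 0, "ry": 0, "rz": 0}, {"jaw": 0.4, "x": -0.0565, "y": 0.175, "z": 0.005, "rx": 0, "ry": 0, "rz": 0}, {"jaw": 0.4, "x": -0.0565, "y": 0.175, "z": 0.02, "rx": 0, "ry": 0, "rz": 0}, {"jaw": 0.4, "x": -0.0565, "y": 0.175, "z": 0.033, "rx": 0, "ry": 0, "rz": 0}, {"jaw": 0.4, "x": -0.0565, "y": 0.175, "z": 0.042, "rx": 0, "ry": 0, "rz": 0}, {"jaw": 0.4, "x": -0.0565, "y": 0.175, "z": 0.047, "rx": 0, "ry": 0, "rz": 0}, {"jaw": 0.4, "x": -0.0565, "y": 0.175, "z": 0.0497, "rx": 0, "ry": 0, "rz": 0}, {"jaw": 0.4, "x": -0.0565, "y": 0.175, "z": 0.0497, "rx": 0, "ry": 0, "rz": 0}]'

```text
time_s: 9.18
eef_pos: [0.6352, 0.084, 0.0123]
orientation: [0.0, 0.707, 0.707, 0.0]
wrist_force: [0.3, 0.2, -1.0]
gripper_width: 0.0498
```

>>> jog_arm --moves '[{"jaw": 1, "x": 0, "y": 0, "z": 0, "rx": 0, "ry": 0, "rz": 0}, {"jaw": 1, "x": 0, "y": 0, "z": 0, "rx": 0, "ry": 0, "rz": 0}, {"jaw": 1, "x": 0, "y": 0, "z": 0, "rx": 0, "ry": 0, "rz": 0}, {"jaw": 1, "x": 0, "y": 0, "z": -0.02, "rx": 0, "ry": 0, "rz": 0}, {"jaw": 1, "x": 0, "y": 0, "z": -0.055, "rx": 0, "ry": 0, "rz": 0}, {"jaw": 1, "x": -0.004, "y": -0.04, "z": -0.06, "rx": 0, "ry": 0, "rz": 0}, {"jaw": 1, "x": -0.009, "y": -0.09, "z": -0.06, "rx": 0, "ry": 0, "rz": -0.02}, {"jaw": 1, "x": -0.014, "y": -0.14, "z": -0.06, "rx": 0, "ry": 0, "rz": -0.04}, {"jaw": 1, "x": -0.016, "y": -0.1725, "z": -0.06, "rx": 0, "ry": 0, "rz": -0.04}, {"jaw": 1, "x": -0.016, "y": -0.1725, "z": -0.05, "rx": 0, "ry": 0, "rz": -0.04}, {"jaw": 1, "x": -0.016, "y": -0.1725, "z": -0.03, "rx": 0, "ry": 0, "rz": -0.04}, {"jaw": 1, "x": -0.016, "y": -0.1725, "z": -0.01, "rx": 0, "ry": 0, "rz": -0.04}, {"jaw": 1, "x": -0.016, "y": -0.1725, "z": 0.003, "rx": 0, "ry": 0, "rz": -0.04}, {"jaw": 1, "x": -0.016, "y": -0.1725, "z": 0.003, "rx": 0, "ry": 0, "rz": -0.04}, {"jaw": 0.4, "x": -0.016, "y": -0.1725, "z": 0.003, "rx": 0, "ry": 0, "rz": -0.04}, {"jaw": 0.4, "x": -0.016, "y": -0.1725, "z": 0.003, "rx": 0, "ry": 0, "rz": -0.04}, {"jaw": 0.4, "x": -0.016, "y": -0.1725, "z": 0.003, "rx": 0, "ry": 0, "rz": -0.04}, {"jaw": 0.4, "x": -0.016, "y": -0.1725, "z": 0.003, "rx": 0, "ry": 0, "rz": -0.04}, {"jaw": 0.4, "x": -0.016, "y": -0.1725, "z": 0.003, "rx": 0, "ry": 0, "rz": -0.04}, {"jaw": 0.4, "x": -0.016, "y": -0.1725, "z": 0.003, "rx": 0, "ry": 0, "rz": -0.04}]'

```text
time_s: 11.68
eef_pos: [0.4624, 0.068, 0.0091]
orientation: [-0.0, 0.693, 0.721, -0.0]
wrist_force: [-1.9, 0.6, 2.2]
gripper_width: 0.0497
```

>>> jog_arm --moves '[{"jaw": 0.4, "x": 0, "y": 0, "z": -0.005, "rx": 0, "ry": 0, "rz": 0}, {"jaw": 0.4, "x": 0, "y": 0, "z": -0.015, "rx": 0, "ry": 0, "rz": 0}, {"jaw": 0.4, "x": 0, "y": 0, "z": -0.03, "rx": 0, "ry": 0, "rz": 0.01}, {"jaw": 0.4, "x": 0, "y": 0, "z": -0.045, "rx": 0, "ry": 0, "rz": 0.025}, {"jaw": 0.4, "x": 0, "y": 0, "z": -0.053, "rx": 0, "ry": 0, "rz": 0.04}, {"jaw": 0.4, "x": 0, "y": 0, "z": -0.053, "rx": 0, "ry": 0, "rz": 0.04}]'

```text
time_s: 12.42
eef_pos: [0.463, 0.0681, 0.0629]
orientation: [0.0, 0.707, 0.707, 0.001]
wrist_force: [0.0, 0.1, -1.1]
gripper_width: 0.0501
```

Run:
```python
from plant import *
import cv2,numpy as np
s=get_state();print(s["gripper_width"],s["wrist_force"],s["eef_pos"])
a=camera("scene")[:,:,::-1][200:330,220:430];b=camera("wrist")[:,:,::-1]
cv2.imwrite("pics/h1.png",np.hstack([cv2.resize(a,(420,260),interpolation=cv2.INTER_CUBIC),cv2.resize(b,(347,260))]))
```

```text
0.05010458729115307 [ 0.04377431  0.07788201 -1.1224467 ] [0.46299012 0.06810819 0.06286926]
```

View pics/h1.png

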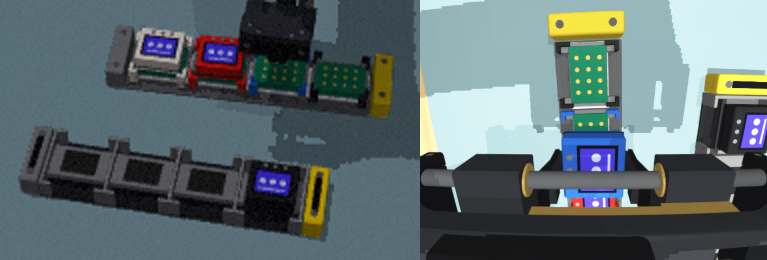

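Black sits flat in bay 1 and blue is held. Placing blue in bay 2.

>>> jog_arm --moves '[{"jaw": 0.4, "x": -0.01, "y": 0.03, "z": 0, "rx": 0, "ry": 0, "rz": 0}, {"jaw": 0.4, "x": -0.025, "y": 0.075, "z": 0, "rx": 0, "ry": 0, "rz": 0}, {"jaw": 0.4, "x": -0.042, "y": 0.125, "z": 0, "rx": 0, "ry": 0, "rz": 0}, {"jaw": 0.4, "x": -0.053, "y": 0.16, "z": 0, "rx": 0, "ry": 0, "rz": 0}, {"jaw": 0.4, "x": -0.056, "y": 0.1725, "z": 0, "rx": 0, "ry": 0, "rz": 0}, {"jaw": 0.4, "x": -0.056, "y": 0.1725, "z": 0.005, "rx": 0, "ry": 0, "rz": 0}, {"jaw": 0.4, "x": -0.056, "y": 0.1725, "z": 0.02, "rx": 0, "ry": 0, "rz": 0}, {"jaw": 0.4, "x": -0.056, "y": 0.1725, "z": 0.035, "rx": 0, "ry": 0, "rz": 0}, {"jaw": 0.4, "x": -0.056, "y": 0.1725, "z": 0.045, "rx": 0, "ry": 0, "rz": 0}, {"jaw": 0.4, "x": -0.056, "y": 0.1725, "z": 0.05, "rx": 0, "ry": 0, "rz": 0}, {"jaw": 0.4, "x": -0.056, "y": 0.1725, "z": 0.053, "rx": 0, "ry": 0, "rz": 0}, {"jaw": 0.4, "x": -0.056, "y": 0.1725, "z": 0.053, "rx": 0, "ry": 0, "rz": 0}]'

```text
time_s: 14.02
eef_pos: [0.6353, 0.012, 0.0094]
orientation: [0.0, 0.707, 0.707, 0.0]
wrist_force: [-0.2, -0.1, -2.2]
gripper_width: 0.0501
```

>>> jog_arm --moves '[{"jaw": 1, "x": 0, "y": 0, "z": 0, "rx": 0, "ry": 0, "rz": 0}, {"jaw": 1, "x": 0, "y": 0, "z": 0, "rx": 0, "ry": 0, "rz": 0}, {"jaw": 1, "x": 0, "y": 0, "z": 0, "rx": 0, "ry": 0, "rz": 0}, {"jaw": 1, "x": 0, "y": 0, "z": -0.02, "rx": 0, "ry": 0, "rz": 0}, {"jaw": 1, "x": 0, "y": 0, "z": -0.055, "rx": 0, "ry": 0, "rz": 0}, {"jaw": 1, "x": -0.004, "y": -0.04, "z": -0.063, "rx": 0, "ry": 0, "rz": 0}, {"jaw": 1, "x": -0.009, "y": -0.09, "z": -0.063, "rx": 0, "ry": 0, "rz": -0.02}, {"jaw": 1, "x": -0.014, "y": -0.14, "z": -0.063, "rx": 0, "ry": 0, "rz": -0.04}, {"jaw": 1, "x": -0.016, "y": -0.17, "z": -0.063, "rx": 0, "ry": 0, "rz": -0.04}, {"jaw": 1, "x": -0.016, "y": -0.17, "z": -0.053, "rx": 0, "ry": 0, "rz": -0.04}, {"jaw": 1, "x": -0.016, "y": -0.17, "z": -0.033, "rx": 0, "ry": 0, "rz": -0.04}, {"jaw": 1, "x": -0.016, "y": -0.17, "z": -0.013, "rx": 0, "ry": 0, "rz": -0.04}, {"jaw": 1, "x": -0.016, "y": -0.17, "z": 0, "rx": 0, "ry": 0, "rz": -0.04}, {"jaw": 1, "x": -0.016, "y": -0.17, "z": 0, "rx": 0, "ry": 0, "rz": -0.04}, {"jaw": 0.4, "x": -0.016, "y": -0.17, "z": 0, "rx": 0, "ry": 0, "rz": -0.04}, {"jaw": 0.4, "x": -0.016, "y": -0.17, "z": 0, "rx": 0, "ry": 0, "rz": -0.04}, {"jaw": 0.4, "x": -0.016, "y": -0.17, "z": 0, "rx": 0, "ry": 0, "rz": -0.04}, {"jaw": 0.4, "x": -0.016, "y": -0.17, "z": 0, "rx": 0, "ry": 0, "rz": -0.04}, {"jaw": 0.4, "x": -0.016, "y": -0.17, "z": 0, "rx": 0, "ry": 0, "rz": -0.04}, {"jaw": 0.4, "x": -0.016, "y": -0.17, "z": 0, "rx": 0, "ry": 0, "rz": -0.04}]'

```text
time_s: 16.52
eef_pos: [0.4648, -0.004, 0.0091]
orientation: [-0.0, 0.693, 0.721, -0.0]
wrist_force: [-2.3, 0.6, 5.0]
gripper_width: 0.0497
```

>>> jog_arm --moves '[{"jaw": 0.4, "x": 0, "y": 0, "z": -0.005, "rx": 0, "ry": 0, "rz": 0}, {"jaw": 0.4, "x": 0, "y": 0, "z": -0.015, "rx": 0, "ry": 0, "rz": 0}, {"jaw": 0.4, "x": 0, "y": 0, "z": -0.03, "rx": 0, "ry": 0, "rz": 0.01}, {"jaw": 0.4, "x": 0, "y": 0, "z": -0.045, "rx": 0, "ry": 0, "rz": 0.025}, {"jaw": 0.4, "x": 0, "y": 0, "z": -0.053, "rx": 0, "ry": 0, "rz": 0.04}, {"jaw": 0.4, "x": 0, "y": 0, "z": -0.053, "rx": 0, "ry": 0, "rz": 0.04}]'

```text
time_s: 17.27
eef_pos: [0.4655, -0.0039, 0.0629]
orientation: [0.0, 0.707, 0.707, 0.001]
wrist_force: [0.1, -0.5, -2.2]
gripper_width: 0.0501
```

>>> jog_arm --moves '[{"jaw": 0.4, "x": -0.01, "y": 0.03, "z": 0, "rx": 0, "ry": 0, "rz": 0}, {"jaw": 0.4, "x": -0.025, "y": 0.075, "z": 0, "rx": 0, "ry": 0, "rz": 0}, {"jaw": 0.4, "x": -0.042, "y": 0.125, "z": 0, "rx": 0, "ry": 0, "rz": 0}, {"jaw": 0.4, "x": -0.053, "y": 0.16, "z": 0, "rx": 0, "ry": 0, "rz": 0}, {"jaw": 0.4, "x": -0.056, "y": 0.17, "z": 0, "rx": 0, "ry": 0, "rz": 0}, {"jaw": 0.4, "x": -0.056, "y": 0.17, "z": 0.005, "rx": 0, "ry": 0, "rz": 0}, {"jaw": 0.4, "x": -0.056, "y": 0.17, "z": 0.02, "rx": 0, "ry": 0, "rz": 0}, {"jaw": 0.4, "x": -0.056, "y": 0.17, "z": 0.035, "rx": 0, "ry": 0, "rz": 0}, {"jaw": 0.4, "x": -0.056, "y": 0.17, "z": 0.045, "rx": 0, "ry": 0, "rz": 0}, {"jaw": 0.4, "x": -0.056, "y": 0.17, "z": 0.05, "rx": 0, "ry": 0, "rz": 0}, {"jaw": 0.4, "x": -0.056, "y": 0.17, "z": 0.053, "rx": 0, "ry": 0, "rz": 0}, {"jaw": 0.4, "x": -0.056, "y": 0.17, "z": 0.053, "rx": 0, "ry": 0, "rz": 0}]'

```text
time_s: 18.77
eef_pos: [0.6353, -0.06, 0.0095]
orientation: [0.0, 0.707, 0.707, 0.0]
wrist_force: [0.0, -0.7, -1.6]
gripper_width: 0.0499
```

>>> jog_arm --moves '[{"jaw": 1, "x": 0, "y": 0, "z": 0, "rx": 0, "ry": 0, "rz": 0}, {"jaw": 1, "x": 0, "y": 0, "z": 0, "rx": 0, "ry": 0, "rz": 0}, {"jaw": 1, "x": 0, "y": 0, "z": 0, "rx": 0, "ry": 0, "rz": 0}, {"jaw": 1, "x": 0, "y": 0, "z": -0.02, "rx": 0, "ry": 0, "rz": 0}, {"jaw": 1, "x": 0, "y": 0, "z": -0.055, "rx": 0, "ry": 0, "rz": 0}, {"jaw": 1, "x": -0.004, "y": -0.04, "z": -0.063, "rx": 0, "ry": 0, "rz": 0}, {"jaw": 1, "x": -0.009, "y": -0.09, "z": -0.063, "rx": 0, "ry": 0, "rz": -0.02}, {"jaw": 1, "x": -0.014, "y": -0.14, "z": -0.063, "rx": 0, "ry": 0, "rz": -0.04}, {"jaw": 1, "x": -0.016, "y": -0.1675, "z": -0.063, "rx": 0, "ry": 0, "rz": -0.04}, {"jaw": 1, "x": -0.016, "y": -0.1675, "z": -0.053, "rx": 0, "ry": 0, "rz": -0.04}, {"jaw": 1, "x": -0.016, "y": -0.1675, "z": -0.033, "rx": 0, "ry": 0, "rz": -0.04}, {"jaw": 1, "x": -0.016, "y": -0.1675, "z": -0.013, "rx": 0, "ry": 0, "rz": -0.04}, {"jaw": 1, "x": -0.016, "y": -0.1675, "z": 0, "rx": 0, "ry": 0, "rz": -0.04}, {"jaw": 1, "x": -0.016, "y": -0.1675, "z": 0, "rx": 0, "ry": 0, "rz": -0.04}, {"jaw": 0.4, "x": -0.016, "y": -0.1675, "z": 0, "rx": 0, "ry": 0, "rz": -0.04}, {"jaw": 0.4, "x": -0.016, "y": -0.1675, "z": 0, "rx": 0, "ry": 0, "rz": -0.04}, {"jaw": 0.4, "x": -0.016, "y": -0.1675, "z": 0, "rx": 0, "ry": 0, "rz": -0.04}, {"jaw": 0.4, "x": -0.016, "y": -0.1675, "z": 0, "rx": 0, "ry": 0, "rz": -0.04}, {"jaw": 0.4, "x": -0.016, "y": -0.1675, "z": 0, "rx": 0, "ry": 0, "rz": -0.04}, {"jaw": 0.4, "x": -0.016, "y": -0.1675, "z": 0, "rx": 0, "ry": 0, "rz": -0.04}]'

```text
time_s: 21.28
eef_pos: [0.4673, -0.0761, 0.0091]
orientation: [-0.0, 0.693, 0.721, -0.0]
wrist_force: [-1.5, 0.3, 3.1]
gripper_width: 0.0499
```

>>> jog_arm --moves '[{"jaw": 0.4, "x": 0, "y": 0, "z": -0.005, "rx": 0, "ry": 0, "rz": 0}, {"jaw": 0.4, "x": 0, "y": 0, "z": -0.015, "rx": 0, "ry": 0, "rz": 0}, {"jaw": 0.4, "x": 0, "y": 0, "z": -0.03, "rx": 0, "ry": 0, "rz": 0.01}, {"jaw": 0.4, "x": 0, "y": 0, "z": -0.045, "rx": 0, "ry": 0, "rz": 0.025}, {"jaw": 0.4, "x": 0, "y": 0, "z": -0.053, "rx": 0, "ry": 0, "rz": 0.04}, {"jaw": 0.4, "x": 0, "y": 0, "z": -0.053, "rx": 0, "ry": 0, "rz": 0.04}]'

```text
time_s: 22.02
eef_pos: [0.468, -0.076, 0.0629]
orientation: [0.001, 0.707, 0.707, 0.0]
wrist_force: [0.3, -0.1, -1.4]
gripper_width: 0.0497
```

>>> jog_arm --moves '[{"jaw": 0.4, "x": -0.01, "y": 0.03, "z": 0, "rx": 0, "ry": 0, "rz": 0}, {"jaw": 0.4, "x": -0.025, "y": 0.075, "z": 0, "rx": 0, "ry": 0, "rz": 0}, {"jaw": 0.4, "x": -0.042, "y": 0.125, "z": 0, "rx": 0, "ry": 0, "rz": 0}, {"jaw": 0.4, "x": -0.053, "y": 0.158, "z": 0, "rx": 0, "ry": 0, "rz": 0}, {"jaw": 0.4, "x": -0.056, "y": 0.168, "z": 0, "rx": 0, "ry": 0, "rz": 0}, {"jaw": 0.4, "x": -0.056, "y": 0.168, "z": 0.005, "rx": 0, "ry": 0, "rz": 0}, {"jaw": 0.4, "x": -0.056, "y": 0.168, "z": 0.02, "rx": 0, "ry": 0, "rz": 0}, {"jaw": 0.4, "x": -0.056, "y": 0.168, "z": 0.035, "rx": 0, "ry": 0, "rz": 0}, {"jaw": 0.4, "x": -0.056, "y": 0.168, "z": 0.045, "rx": 0, "ry": 0, "rz": 0}, {"jaw": 0.4, "x": -0.056, "y": 0.168, "z": 0.05, "rx": 0, "ry": 0, "rz": 0}, {"jaw": 0.4, "x": -0.056, "y": 0.168, "z": 0.053, "rx": 0, "ry": 0, "rz": 0}, {"jaw": 0.4, "x": -0.056, "y": 0.168, "z": 0.053, "rx": 0, "ry": 0, "rz": 0}]'

```text
time_s: 23.52
eef_pos: [0.6358, -0.132, 0.0095]
orientation: [0.0, 0.707, 0.707, 0.0]
wrist_force: [0.1, 0.1, -1.9]
gripper_width: 0.05
```

>>> jog_arm --moves '[{"jaw": 1, "x": 0, "y": 0, "z": 0, "rx": 0, "ry": 0, "rz": 0}, {"jaw": 1, "x": 0, "y": 0, "z": 0, "rx": 0, "ry": 0, "rz": 0}, {"jaw": 1, "x": 0, "y": 0, "z": 0, "rx": 0, "ry": 0, "rz": 0}, {"jaw": 1, "x": 0, "y": 0, "z": -0.02, "rx": 0, "ry": 0, "rz": 0}, {"jaw": 1, "x": 0, "y": 0, "z": -0.06, "rx": 0, "ry": 0, "rz": 0}, {"jaw": 1, "x": 0, "y": 0, "z": -0.11, "rx": 0, "ry": 0, "rz": 0}, {"jaw": 1, "x": -0.01, "y": -0.03, "z": -0.16, "rx": 0, "ry": 0, "rz": 0}, {"jaw": 1, "x": -0.02, "y": -0.06, "z": -0.21, "rx": 0, "ry": 0, "rz": 0}, {"jaw": 1, "x": -0.02, "y": -0.06, "z": -0.23, "rx": 0, "ry": 0, "rz": 0}, {"jaw": 1, "x": -0.02, "y": -0.06, "z": -0.23, "rx": 0, "ry": 0, "rz": 0}, {"jaw": 1, "x": -0.02, "y": -0.06, "z": -0.23, "rx": 0, "ry": 0, "rz": 0}]'

```text
time_s: 24.9
eef_pos: [0.5752, -0.1517, 0.2385]
orientation: [-0.0, 0.707, 0.707, -0.0]
wrist_force: [0.1, 0.4, 0.5]
gripper_width: 0.087
```

Run:
```python
from plant import *
import cv2,pickle
s=get_state();print(s["time_s"],s["gripper_width"],s["eef_pos"])
pickle.dump(camera_params("wrist"),open("p2.pkl","wb"));b=camera("wrist")[:,:,::-1]
cv2.imwrite("pics/f1.png",cv2.resize(b[0:300,170:570],(800,600),interpolation=cv2.INTER_CUBIC))
cv2.imwrite("pics/f2.png",camera("scene")[:,:,::-1])
```

```text
24.9 0.08701773114016004 [ 0.5752269  -0.15165062  0.23850066]
```

View pics/f1.png

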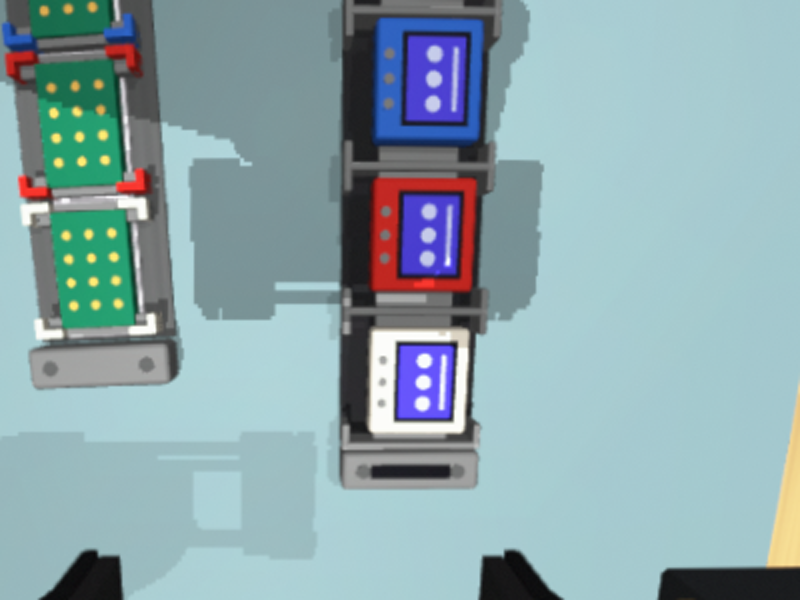

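View pics/f2.png

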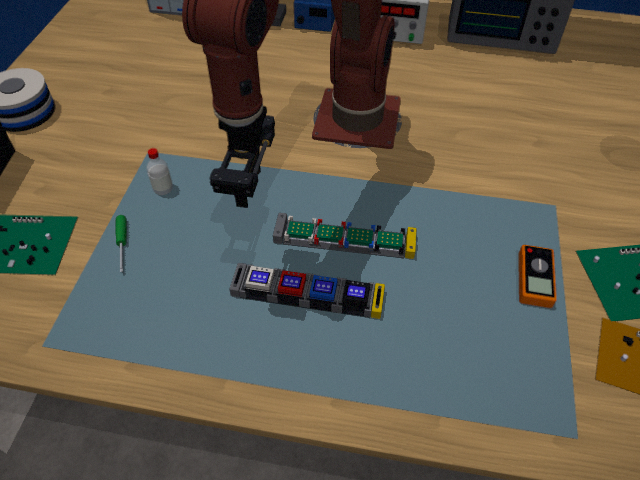

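Run:
```python
from h import *
from plant import *
import pickle
p=pickle.load(open("p2.pkl","rb"));f=lambda a:np.array(a,float)/2+[170,0]
U=[[(376,19),(485,19),(482,144),(376,141)],[(373,180),(476,180),(474,291),(374,289)],[(369,328),(468,328),(467,433),(370,431)]]
for a,b in zip(U,(.036,-.036,-.108)):
    w=onz(p,f(a),.044).mean(0)-[.6352,-.0240];print("carrier xy minus bay mm",((w-[0,b])*1e3).round(1))
print("end",((onz(p,f([(409,470)]),.03)-[.6352,-.182])*1e3).round(1))
print("scene black",((onz(camera_params("scene"),[(357,291)],.044)-[.635,.084])*1e3).round(1),get_state()["wrist_force"])
```

```text
carrier xy minus bay mm [ 1.  -0.9]
carrier xy minus bay mm [0.9 0.8]
carrier xy minus bay mm [0.9 1.5]
end [[-0.   0.4]]
scene black [[1.2 3.6]] [ 0.62477546 -0.67765988  0.00273469]
```

```bash
python3 -c "
from plant import *
print(finish_job())"
```

```text
the job is handed in; nothing more can be done
None
```

All four display units are in the carrier in their fixture order: black, blue, red, white, counting from the yellow end. I handed the job in at about 25 s on the robot's clock; `finish_job` gave no verdict.

**Final checks:**
- **Position:** The last wrist picture puts blue, red and white within 1.5 mm of their bay centres. For black, the scene camera gave a coarser reading, about 4 mm off centre. All are inside the limits.
- **Pose:** In the last pictures every unit is screen up and looks flat. I did not measure height or tilt separately.
- **Setting down:** Each unit was lowered to the height it was gripped at and then released.
- **Surroundings:** In the scene view, the multimeter, bottle and screwdriver looked unmoved. The gripper is open and clear of everything.

**What disagreed:**
- **First grasp missed:** The jaws closed above the black unit. The real fingertips sat roughly 35–40 mm higher than `tcp_to_tips` says. I opened, went lower while watching the force, and used the corrected height for all four units, which gripped at the expected 50 mm.
- **Refused move:** One early move was rejected as a "bad value" and the arm did not move. I resent it with complete rows.
- **Camera spread:** The cameras differed by several mm, in places over 10 mm, on where the units sat in the fixture. I used the wrist camera's values, and the grasps and placements agreed with them.

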